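# Take out the next lens tray and shut the dust box

### The arm

A 6-joint arm with a two-finger parallel gripper is mounted at the origin on the work surface. World frame = base frame: x ahead of the robot, y to its left, z up, the work surface at z = 0. Lengths are in mm, angles in rad, forces in N, time in s.
With the tool pointing down it reaches from about 350 to 875 mm from the base axis. Payload 4.2 kg.
Tool frame: the origin (TCP) lies on the mounting face of the last link; the fingertips stand 173 mm ahead of it and the grasp point (between the pads) lies grip_point_offset ahead of it (grip_point_offset is the distance from the TCP to the grasp point, in mm); z points along the fingers, y is the line along which they close (so a half turn about z gives the same grasp; the last joint's range is limited). The gripper opens to 85 mm and grips with 20 to 120 N. Pads are 22 mm wide; open, the fingers measure 114 mm over their backs; the gripper's body (76 mm by 85 mm) begins 54 mm behind the grasp point. The pads swing forward as they close: fully open they stand 13 mm farther back than shut.
Start: joints at [-0.963, 0.385, 0.008, 0, -1.194, -0.259], TCP at [213.621, -587.338, 404.712] pointing down, gripper open.
Joint ranges: [-3.14, 3.14], [-1.21, 2.06], [-1.07, 1.41], [-3.16, 2.05], [-2.99, -0.16], [-3.1, 3.1]. Speed limits (rad/s): [2.79, 2.79, 3.14, 3.14, 3.14, 3.14].

### API

Orientations are given as a unit quaternion [x, y, z, w].
In Python, from bench import read_state, get_image, job_done, recognise, place_of, grip_point_offset gives the robot as it stands. The module is installed in compiled form; this text tells all that it offers.
- The arm moves only by the tool carry_out, never from a script. Its arguments are lists of equal length, an entry for each row: "slide": the shift along the tool's x, y, z in m, a list of three; "roll": the turn about the tool's z in degrees; "claw": the finger opening in m, from 0 to 0.0854. A call has 1 to 8 rows; each row is the pose to reach, as a shift and turn from the pose commanded when the call began, along the tool's axes at that moment; what a row does not reach only later rows make up. A row lasts 1/8 s, in which the tool goes at most 62.5 mm and 10.7 degrees, less where a joint would pass 70% of its speed; a pose out of reach is approached as far as the arm can. A call with a gripper value outside its range is refused whole. The fingers move at their own pace and stop on an object; the grip force is fixed at half the most. Time passes only in rows, so rows that repeat a pose let the fingers close. It gives the time, the measured TCP pose, the force, the opening and the grip force at its end, in the units of the state.
- read_state(): the state, without advancing time (a new reading comes with each control period).
- get_image(name): name is "scene" or "top" or "wrist"; returns a dict with "img" (400x640x3 uint8, red, green, blue), "z_map" (400x640 float32, mm along the optical axis (not along the pixel's ray), 0 where there is no reading), "mtx" (3x3 intrinsics, pixels), "k1" (the pictures are not rectified: a ray, as slopes to the right and down, at radius r is drawn at 1 + k1 r^2 times it, then the intrinsics apply), "world_from_camera" (4x4, takes a point from camera to world coordinates); the wrist camera has in their place "T_tool_cam" (4x4, takes a point from camera to tool coordinates, whose origin is the TCP and whose axes are the flange's). Camera axes: x right, y up, looking along -z (the intrinsics and any distortion apply to the point x, -y, -z); pixel columns grow to the right and rows downward; lengths in mm; the calibration is good to about 2 mm. A picture is of the moment at which its call begins: read the wrist's pose just before it.
- job_done(): hands the job in; it is judged then, once.
Trained networks look in a picture, given as the dict that the camera call returned (one of the last four; its "shot" number tells which), for a name from the list of things; names that differ only in an ending like _2 or _b are one class to them, and where a whole thing is asked for, a point or a joint stands for the part that bears it (a point fixed in the world has none). Each returns a list of dicts, best first, with "conf" (0 to 1); they miss things now and then, are a little off and sometimes report something else, mostly with a low value. They report only what shows in the picture. A call takes as long as a camera call.
- recognise(picture, thing): "at" ([column, row] in pixels, amid what is visible of it).
- place_of(picture, thing): "at" ([column, row] in pixels: a listed point, or the origin of a listed thing).
The state is a dict: "clock": time; "joints": joint angles; "joint_vel": joint speeds; "joint_efforts": joint torques, N m; "position": TCP position; "ee_rot": TCP orientation; "contact_force": force on the tool from outside, world axes, zero at the start; "wrist_torque": the same for the moment, N m; "gripper_width": finger opening in mm; "grasp_force": force on a finger pad.
Only numpy, scipy, OpenCV 4.12 (cv2) and the standard library are available. Lean on these libraries where they do the work, as an engineer would, in place of code of your own. Each camera call takes 0.05 s, during which the arm holds its last target. There are 200 camera calls.

### The job

Lift the top lens tray off the pile in the open dust box and set it down gently, upright and square, inside the empty yellow taped outline that is just a little bigger than the tray. Then fold the box's hinged cover all the way down, without slamming it, so that the two trays left in the box are covered. Keep the tray roughly level, and leave everything else on the bench where it is.

Things in the scene. Friction and masses are not known exactly. Their poses are not given: they have to be found in the camera images.
- tray_top: The top of three identical nested white trays in the box, the one to take out. 130 (own x) x 90 (y) x 38 mm high, walls 4 mm, 0.2 kg; origin: centre of underside, 73 mm up at the start. Inner floor 8 mm above origin. A solid divider 10 mm thick crosses it at x = 0 along y, its top 32 mm above origin: a good grip. Black lens cells fixed at |x| = 38 to 60 mm, 9 mm high; the floor between is clear.
- tray_middle: The middle tray, same as the top one, origin at the centre of its underside. Each tray has a foot 116 x 76 x 4 mm underneath that drops 4 mm into the mouth of the tray below (3 mm play), so the pile rises 34 mm per tray. Stays in the box.
- tray_bottom: The bottom tray, same as the others, standing on the box's floor; origin at the centre of its underside. Stays in the box.
- dust_box: Grey plastic open-topped box, fixed to the bench: 180 (own x) x 140 (own y) x 118 mm high, walls and floor 5 mm. Origin at the centre of its underside, z up. Holds the pile of trays. Its cover is hinged along the top of its +y side.
- cover (a joint): Angle of the box's flat grey cover (180 x 142 x 5 mm, 0.14 kg) about its hinge: 0 = shut flat on the box, 1.57 = standing straight up, more = leaning outwards away from the box (stops at 2.5). The stiff hinge holds it where it is left; about 2 N at the free edge moves it.
- cover_hinge (a point): Point on the hinge line of the cover, at the middle of its length: at box x = 0, y = +70 mm, z = 118 mm. The hinge line runs along the box's x. When shut, the cover reaches from here 142 mm towards the box's -y, and its outer (upper) face is 5 mm above this point.
- cover_edge (a point): Middle of the free edge of the cover, half way through its thickness, 142 mm from the hinge.
- outline: Rectangle of 8 mm wide yellow tape stuck flat on the bench, the smallest on the bench and the only empty one of tray size: 160 (own x) x 120 (own y) mm inside the tape. Origin at its centre on the bench, z up.
- lens_a: Black lens barrel standing beside the outline, 42 mm across, 46 mm high; origin at the centre of its underside. Bystander.
- lens_b: A second such black lens barrel, at the back. Bystander.
- dish: White bowl, 64 mm across, 24 mm high, on the robot's side of the dust box; origin under its centre. Bystander.
- parts_tray: White four-compartment parts tray, 140 x 180 x 35 mm, at the back of the bench; origin under its centre. Bystander.
- fixture: Aluminium angle fixture, 90 x 60 x 62 mm, on the left; origin under its centre. Bystander.
- driver: Hand screwdriver lying on the right; origin about the middle of its length. Bystander.
- small_bin: Small red plastic bin, 70 x 60 x 35 mm, at the back left; origin under its centre. Bystander.

How it is judged:
By the outcome, as a careful person would: the job done as asked, in the order asked, and still so for the second after the job is handed in, with the robot touching nothing.
It also fails if it takes over 64 s, if anything falls off the work surface, if the arm or the gripper's body presses on something with over 40 N, if the wrist force passes 120 N, or if a joint passes its speed limit or range.

## Working session

There is one attempt and no reset: what is moved stays moved. The work goes in short steps, Python scripts to look and compute and a tool call to move; the robot and the scene stay as the last step left them, time stands still between calls to the robot, and variables do not carry over. Pictures are saved under pics/ and viewed, at most 10 in all, crops included, and the job is handed in when it is done.

Besides the shell and the picture viewer there is one more tool, called after "Call:" as name([rows], argument=value, ...), one row to a line, values as JSON. carry_out: Moves the arm, as the interface text tells. Its arguments: {"type":"object","properties":{"slide":{"type":"array"},"roll":{"type":"array"},"claw":{"type":"array"}},"required":["slide","roll","claw"]}

```bash
mkdir -p pics; cat > h.py <<'E'
import numpy as np, cv2
from bench import *
from scipy.spatial.transform import Rotation as R
def pose():
    s=read_state(); T=np.eye(4); T[:3,:3]=R.from_quat(s["ee_rot"]).as_matrix(); T[:3,3]=s["position"]; return s,T
def W(p,T=None):
    return p["world_from_camera"] if "world_from_camera" in p else T@p["T_tool_cam"]
def rays(p,uv):
    K=np.array(p["mtx"],float); uv=np.atleast_2d(np.array(uv,float))
    d=np.c_[(uv[:,0]-K[0,2])/K[0,0],(uv[:,1]-K[1,2])/K[1,1]]; q=d.copy()
    for _ in range(20): q=d/(1+p["k1"]*(q**2).sum(1,keepdims=True))
    return np.c_[q[:,0],-q[:,1],-np.ones(len(q))]
def at_z(p,uv,z,T=None):
    M=np.array(W(p,T)); d=rays(p,uv)@M[:3,:3].T; o=M[:3,3]
    return o+d*((z-o[2])/d[:,2])[:,None]
def cloud(p,T=None):
    v,u=np.mgrid[0:400,0:640]; z=p["z_map"].ravel(); M=np.array(W(p,T))
    P=rays(p,np.c_[u.ravel(),v.ravel()])*z[:,None]
    return (P@M[:3,:3].T+M[:3,3]).reshape(400,640,3), (z>0).reshape(400,640)
def save(p,n): cv2.imwrite("pics/"+n,p["img"][:,:,::-1])
E
python3 - <<'E'
from h import *
s,T=pose(); print(s["position"],s["ee_rot"],grip_point_offset,s["clock"],s["gripper_width"])
a=get_image("top"); b=get_image("scene")
save(a,"top.png"); save(b,"scene.png")
zs={"tray_top":73,"dust_box":0,"outline":0,"cover_hinge":118,"cover_edge":200,"lens_a":0,"dish":0}
for n,p in (("top",a),("scene",b)):
    C,ok=cloud(p)
    for k,z in zs.items():
        for r in place_of(p,k)[:2]: 
            u,v=np.clip(np.round(r["at"]).astype(int),0,[639,399])
            print(n,k,np.round(r["at"]),round(r["conf"],2),at_z(p,r["at"],z).round(0), C[v,u].round(0))
E
```

```text
[ 213.54920884 -587.16910263  403.61499337] [-1.73406362e-01  9.84849746e-01  1.07398626e-03 -2.39069795e-04] 154.70000000000002 0.0 85.6551253945229
top tray_top [232. 229.] 0.98 [[506. 195.  73.]] [504. 195.  81.]
top dust_box [241. 236.] 0.55 [[494. 184.   0.]] [486. 170.  83.]
top outline [231. 228.] 0.33 [[515. 214.  -0.]] [504. 193. 104.]
top outline [240. 235.] 0.18 [[497. 187.   0.]] [489. 173.  84.]
top cover_hinge [203. 222.] 0.74 [[515. 261. 118.]] [515. 259. 124.]
top cover_edge [167. 212.] 0.8 [[525. 324. 200.]] [519. 305. 248.]
top lens_a [373. 161.] 0.61 [[ 721. -183.    0.]] [ 706. -175.   47.]
top lens_a [328. 223.] 0.52 [[536. -55.   0.]] [530. -54.  48.]
top dish [215. 282.] 0.81 [[366. 249.   0.]] [366. 248.   5.]
scene tray_top [387. 227.] 0.87 [[509. 195.  73.]] [518. 197.  81.]
scene dust_box [382. 239.] 0.66 [[496. 181.   0.]] [596. 222. 114.]
scene outline [294. 196.] 0.85 [[ 506. -163.    0.]] [ 505. -163.   -1.]
scene cover_hinge [410. 227.] 0.65 [[517. 261. 118.]] [518. 262. 121.]
scene cover_hinge [436. 198.] 0.2 [[356. 265. 118.]] [521. 309. 251.]
scene cover_edge [435. 199.] 0.72 [[464. 292. 200.]] [526. 308. 252.]
scene lens_a [249. 231.] 0.77 [[ 721. -165.   -0.]] [ 724. -160.    7.]
scene lens_a [310. 210.] 0.46 [[528. -75.   0.]] [554. -55.  30.]
scene dish [423. 226.] 0.6 [[368. 254.   0.]] [439. 274.  70.]
```

View pics/top.png

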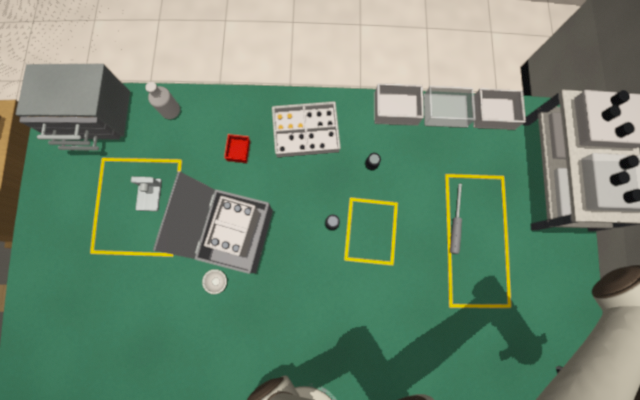

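View pics/scene.png

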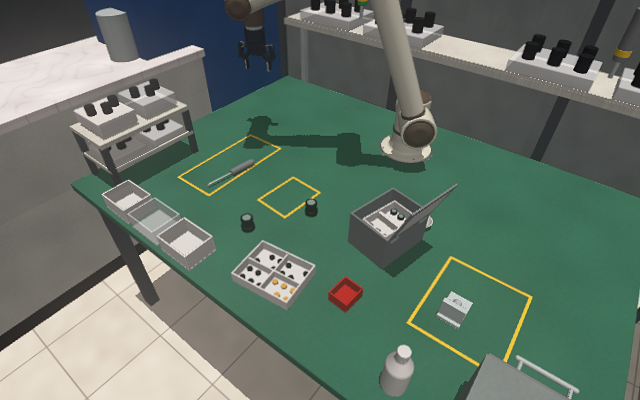

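The top picture shows the box with its pile at about (232,228), the cover leaning open to the left, and the empty outline at (371,231). One lens barrel is beside the outline at (332,222) and the dish is at (215,282). The scene view agrees.

```bash
python3 - <<'E'
from h import *
s,T=pose()
def fit(P,ang=None):
    (c,(w,h),a)=cv2.minAreaRect(P[:,:2].astype(np.float32)); return np.round(c,1),round(w,1),round(h,1),round(a,1)
for n in ("top","scene"):
    p=get_image(n); C,ok=cloud(p); I=p["img"].astype(int)
    y=(I[...,0]>120)&(I[...,1]>100)&(I[...,2]<80)
    k,L,st,ce=cv2.connectedComponentsWithStats(y.astype(np.uint8))
    for i in range(1,k):
        if st[i,4]>60:
            v,u=np.where(L==i); print(n,"yellow",fit(at_z(p,np.c_[u,v],0)))
    m=ok&(C[...,0]>380)&(C[...,0]<640)&(C[...,1]>60)&(C[...,1]<420)
    r=m&(abs(C[...,2]-118)<4)&(C[...,1]<275)
    print("rim",r.sum(),fit(C[r]))
    r=m&(C[...,2]>135)&(C[...,2]<290); P=C[r]
    c=P.mean(0); nrm=np.linalg.svd(P-c)[2][2]; print("cover",r.sum(),c.round(1),nrm.round(3),"zmax",np.percentile(P[:,2],99.5).round(1))
    top=P[P[:,2]>np.percentile(P[:,2],96)]; print("edge",top.mean(0).round(1))
    w=m&(I.min(-1)>170)&(C[...,2]>60)&(C[...,2]<118)&(C[...,1]<260); print("white",w.sum(),fit(C[w]))
E
```

```text
top yellow (array([793., 914.]), 179.3, 3.8, 1.0)
top yellow (array([571.2, 488.8]), 239.6, 280.9, 89.8)
top yellow (array([ 501.5, -481.9]), 180.3, 379.5, 89.8)
top yellow (array([ 518.2, -176.8]), 138.7, 178.6, 85.4)
top yellow (array([299.1, 853.4]), 70.0, 15.6, 7.6)
rim 619 (array([496.3, 189.2]), 144.7, 180.9, 77.8)
cover 2907 [517.7 286.1 199.5] [ 0.205  0.914 -0.351] zmax 252.5
edge [523.2 305.5 251.3]
white 1281 (array([509.4, 196. ]), 90.4, 130.1, 75.4)
scene yellow (array([-1953.4,   622.6]), 174.2, 66.2, 4.1)
scene yellow (array([ 497.9, -482.9]), 380.7, 180.4, 0.3)
scene yellow (array([ 515.5, -177. ]), 139.0, 179.9, 85.4)
scene yellow (array([568.6, 489.3]), 237.8, 279.0, 90.0)
rim 307 (array([498.1, 191.4]), 147.6, 183.7, 77.6)
cover 566 [535.  291.2 207.2] [ 0.214  0.918 -0.335] zmax 252.9
edge [537.2 304.7 252.3]
white 399 (array([509. , 196.6]), 89.1, 129.7, 75.2)
```

Call:
carry_out([
  [-0.03, 0.035, 0],
  [-0.068, 0.08, 0],
  [-0.109, 0.127, 0],
  [-0.15, 0.174, 0],
  [-0.19, 0.221, 0],
  [-0.23, 0.268, 0],
  [-0.27, 0.315, 0],
  [-0.31, 0.361, 0],
], roll=[-5, -12, -20, -28, -36, -44, -51, -55.5], claw=[0.045, 0.045, 0.045, 0.045, 0.045, 0.045, 0.045, 0.045])

```text
clock: 1.9
position: [381.7, -140.2, 405.3]
ee_rot: [-0.613, 0.79, -0.001, 0.001]
contact_force: [1.3, -0.8, -0.6]
gripper_width: 45.1
grasp_force: 0.0
```

```bash
cat >> h.py <<'E'
def to(x,y,z,ang):  # shift in tool axes (m) and roll (deg) to bring the TCP there, tool y at world angle ang (mod 180)
    s,T=pose(); d=T[:3,:3].T@(np.array([x,y,z])-T[:3,3])/1000
    a=np.degrees(np.arctan2(T[1,1],T[0,1])); r=-((ang-a+90)%180-90)
    print("now",T[:3,3].round(1),"yang",round(a,1),"slide",d.round(4),"roll",round(r,1),"F",np.round(s["contact_force"],1),"w",round(s["gripper_width"],1),"t",s["clock"], "j",np.round(s["joints"],2))
E
python3 -c "
from h import *
to(490,150,404,165.4)"
```

```text
now [ 381.7 -140.2  405.3] yang 165.7 slide [-0.308  -0.033   0.0014] roll 0.3 F [ 1.3 -0.8 -0.6] w 45.1 t 1.9 j [ 0.05  0.   -0.48  0.   -1.09 -0.3 ]
```

Call:
carry_out([
  [-0.04, -0.004, 0],
  [-0.09, -0.01, 0],
  [-0.145, -0.015, 0],
  [-0.2, -0.021, 0],
  [-0.25, -0.027, 0],
  [-0.285, -0.031, 0],
  [-0.308, -0.033, 0],
  [-0.308, -0.033, 0],
], roll=[0, 0, 0, 0, 0, 0, 0, 0], claw=[0.045, 0.045, 0.045, 0.045, 0.045, 0.045, 0.045, 0.045])

```text
clock: 2.9
position: [491.0, 148.7, 404.4]
ee_rot: [-0.613, 0.79, 0.0, -0.0]
contact_force: [0.4, 0.2, 0.2]
gripper_width: 45.0
grasp_force: 0.0
```

```bash
python3 - <<'E'
from h import *
s,T=pose(); p=get_image("wrist"); save(p,"w1.png"); C,ok=cloud(p,T); I=p["img"].astype(int)
print("campos",(T@p["T_tool_cam"])[:3,3].round(0))
def fit(P): (c,(w,h),a)=cv2.minAreaRect(P[:,:2].astype(np.float32)); return np.round(c,1),round(w,1),round(h,1),round(a,1)
w=ok&(I.min(-1)>150)&(C[...,2]>70)&(C[...,2]<116)&(abs(C[...,0]-509)<90)&(C[...,1]>120)&(C[...,1]<262)
print("white",w.sum(),fit(C[w]))
for lo,hi in((107,115),(101,107),(78,84)):
    q=w&(C[...,2]>lo)&(C[...,2]<hi); P=C[q]; print(lo,hi,q.sum(),fit(P) if len(P)>5 else "", P[:,2].mean() if len(P) else "")
q=w&(C[...,2]>101)&(C[...,2]<107)&(np.hypot(C[...,0]-509,C[...,1]-196)<30); print("divider",q.sum(),fit(C[q]) if q.sum()>5 else "")
print(place_of(p,"tray_top")[:1],[at_z(p,r["at"],73,T) for r in place_of(p,"tray_top")[:1]])
print(place_of(p,"dust_box")[:1],[at_z(p,r["at"],0,T) for r in place_of(p,"dust_box")[:1]])
to(509,196,280,165.4)
E
```

```text
campos [475.  84. 374.]
white 6504 (array([520.1, 198.2]), 93.3, 135.0, 67.5)
107 115 873 (array([532.7, 203.5]), 72.5, 144.9, 26.1) 111.5990751443156
101 107 712 (array([509.8, 197.3]), 80.5, 9.8, 75.8) 105.55298516200318
78 84 4430 (array([521.3, 197.7]), 73.6, 126.1, 75.5) 81.56847074233656
divider 597 (array([509.5, 196.5]), 58.4, 9.2, 75.1)
[{'at': [314.4, 229.9], 'conf': 0.71}] [array([[508.24176238, 195.37983336,  73.        ]])]
[] []
now [490.4 146.8 404.9] yang 165.4 slide [-0.0523 -0.0056  0.1249] roll 0.0 F [-1.1  0.5 -0.8] w 44.5 t 3.15 j [ 0.61  0.19 -0.26 -0.   -1.11 -0.86]
```

View pics/w1.png

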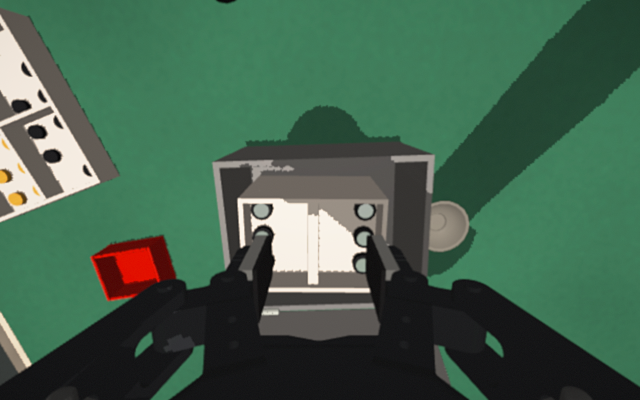

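The wrist picture shows the tray's divider at about (313,245), centred between the fingers' line. The depth fit puts it at (509.5, 196.5), z 105.5, as expected.

Call:
carry_out([
  [-0.03, -0.003, 0.015],
  [-0.0515, -0.0055, 0.045],
  [-0.0515, -0.0055, 0.08],
  [-0.0515, -0.0055, 0.105],
  [-0.0515, -0.0055, 0.122],
  [-0.0515, -0.0055, 0.134],
  [-0.0515, -0.0055, 0.134],
  [-0.0515, -0.0055, 0.134],
], roll=[0, 0, 0, 0, 0, 0, 0, 0], claw=[0.032, 0.032, 0.032, 0.032, 0.032, 0.032, 0.032, 0.032])

```text
clock: 4.15
position: [509.3, 196.2, 271.6]
ee_rot: [-0.612, 0.791, -0.0, 0.001]
contact_force: [-0.1, 0.5, -0.9]
gripper_width: 31.8
grasp_force: 0.0
```

```bash
python3 - <<'E'
from h import *
for i in range(3):
    s,T=pose(); p=get_image("wrist"); to(509.5,196.5,260,165.5)
    C,ok=cloud(p,T)
save(p,"w2.png")
E
```

```text
now [509.2 196.3 271.6] yang 165.5 slide [-0.0002 -0.0002  0.0116] roll -0.0 F [0.  0.2 0.7] w 32.0 t 4.2 j [ 0.67  0.39 -0.36  0.   -0.82 -0.92]
now [509.2 196.3 271.6] yang 165.5 slide [-0.0002 -0.0003  0.0116] roll -0.0 F [-0.1 -1.2  0.4] w 31.9 t 4.25 j [ 0.67  0.39 -0.36  0.   -0.82 -0.92]
now [509.1 196.3 271.5] yang 165.5 slide [-0.0003 -0.0003  0.0115] roll -0.0 F [ 0.1 -0.3 -0.8] w 31.9 t 4.3 j [ 0.67  0.39 -0.36  0.   -0.82 -0.92]
```

View pics/w2.png

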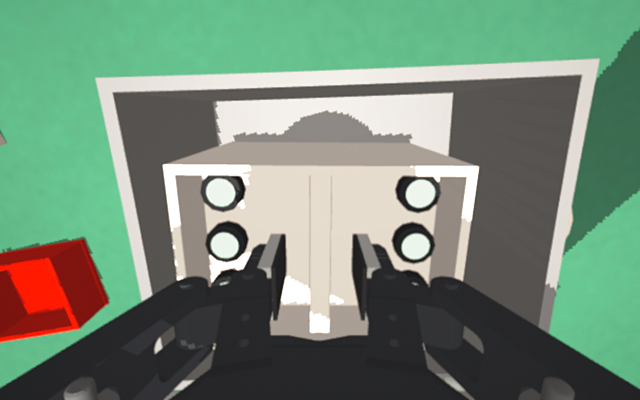

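The wrist picture shows the pads at columns 278 and 360, on either side of the divider at 320, and clear of the lens cells. I'll go down 11 mm, close, then lift.

Call:
carry_out([
  [0, 0, 0.006],
  [0, 0, 0.011],
  [0, 0, 0.011],
  [0, 0, 0.011],
  [0, 0, 0.011],
  [0, 0, 0.011],
  [0, 0, 0.011],
  [0, 0, 0.011],
], roll=[0, 0, 0, 0, 0, 0, 0, 0], claw=[0.032, 0.032, 0.022, 0.012, 0.004, 0.004, 0.004, 0.004])

```text
clock: 5.3
position: [509.0, 196.3, 259.9]
ee_rot: [-0.612, 0.791, -0.0, 0.0]
contact_force: [-0.6, 0.5, 1.5]
gripper_width: 8.4
grasp_force: 61.5
```

Call:
carry_out([
  [0, 0, -0.003],
  [0, 0, -0.009],
  [0, 0, -0.02],
  [0, 0, -0.038],
  [0, 0, -0.06],
  [0, 0, -0.08],
  [0, 0, -0.09],
  [0, 0, -0.095],
], roll=[0, 0, 0, 0, 0, 0, 0, 0], claw=[0.004, 0.004, 0.004, 0.004, 0.004, 0.004, 0.004, 0.004])

```text
clock: 6.3
position: [508.8, 196.2, 355.3]
ee_rot: [-0.612, 0.791, 0.0, 0.0]
contact_force: [0.4, 0.6, -2.8]
gripper_width: 8.6
grasp_force: 61.1
```

```bash
python3 - <<'E'
from h import *
p=get_image("scene"); save(p,"s2.png"); C,ok=cloud(p)
for r in place_of(p,"tray_top")[:2]+place_of(p,"tray_middle")[:2]: print(r)
to(516.5,-177,355,175.4)
p=get_image("top"); C,ok=cloud(p)
for z in(107,): 
  m=ok&(abs(C[...,0]-509)<90)&(C[...,1]>140)&(C[...,1]<255)&(C[...,2]>60); print(np.histogram(C[m][:,2],np.arange(60,240,10)))
E
```

```text
{'at': [393.8, 202.1], 'conf': 0.73}
{'at': [387.7, 233.1], 'conf': 0.71}
now [508.8 196.2 354.3] yang 165.5 slide [ 0.3593 -0.101  -0.0006] roll -9.9 F [ 0.2  0.4 -2.4] w 8.3 t 6.45 j [ 0.67  0.29 -0.26 -0.   -1.02 -0.92]
(array([ 38, 136,   6,   5,   2,  34,   3,   0,   0,   0,   0, 535, 283,
       105, 282,   1,   5]), array([ 60,  70,  80,  90, 100, 110, 120, 130, 140, 150, 160, 170, 180,
       190, 200, 210, 220, 230]))
```

View pics/s2.png

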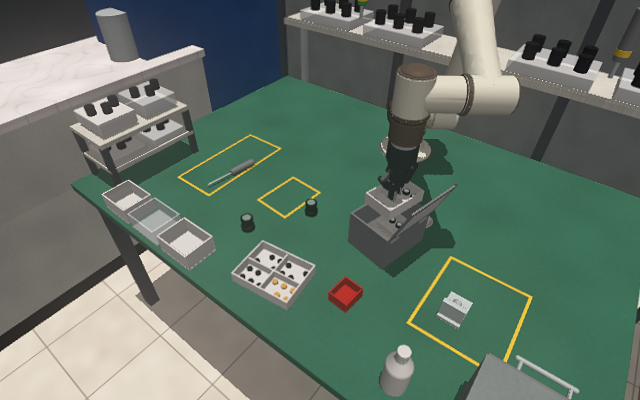

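The scene picture shows one tray held level at (392,192) above the box, with the rest still inside.

Call:
carry_out([
  [0.01, -0.003, 0],
  [0.035, -0.01, 0],
  [0.075, -0.021, 0],
  [0.12, -0.034, 0],
  [0.165, -0.046, 0],
  [0.21, -0.059, 0],
  [0.255, -0.072, 0],
  [0.295, -0.083, 0],
], roll=[0, -1, -2, -3.5, -5, -6.5, -8, -9.9], claw=[0.004, 0.004, 0.004, 0.004, 0.004, 0.004, 0.004, 0.004])

```text
clock: 7.5
position: [514.8, -112.3, 354.3]
ee_rot: [-0.678, 0.735, 0.0, -0.0]
contact_force: [0.3, -0.3, -2.9]
gripper_width: 8.7
grasp_force: 61.0
```

```bash
python3 -c "
from h import *
to(516.5,-177,290,175.4)"
```

```text
now [ 514.8 -112.3  354.3] yang 175.4 slide [ 0.0644 -0.0069  0.0643] roll 0.0 F [ 0.3 -0.3 -2.9] w 8.7 t 7.5 j [ 0.09  0.26 -0.31  0.   -1.   -0.17]
```

Call:
carry_out([
  [0.035, -0.004, 0],
  [0.055, -0.006, 0],
  [0.0645, -0.007, 0.01],
  [0.0645, -0.007, 0.04],
  [0.0645, -0.007, 0.075],
  [0.0645, -0.007, 0.105],
  [0.0645, -0.007, 0.125],
  [0.0645, -0.007, 0.125],
], roll=[0, 0, 0, 0, 0, 0, 0, 0], claw=[0.004, 0.004, 0.004, 0.004, 0.004, 0.004, 0.004, 0.004])

```text
clock: 8.5
position: [516.2, -174.7, 227.4]
ee_rot: [-0.678, 0.735, 0.002, -0.002]
contact_force: [0.2, -0.3, -1.8]
gripper_width: 8.4
grasp_force: 60.8
```

```bash
python3 - <<'E'
from h import *
for n in("wrist","top"):
    s,T=pose(); p=get_image(n); save(p,"pl_"+n+".png"); I=p["img"].astype(int); C,ok=cloud(p,T)
    y=(I[...,0]>110)&(I[...,1]>90)&(I[...,2]<90); v,u=np.where(y); P=at_z(p,np.c_[u,v],0,T)
    P=P[(abs(P[:,0]-517)<110)&(abs(P[:,1]+177)<85)]
    c,(w,h),a=cv2.minAreaRect(P[:,:2].astype(np.float32)); print(n,"yellow",len(P),np.round(c,1),round(w,1),round(h,1),round(a,1))
    m=ok&(I.min(-1)>140)&(C[...,2]>10)&(C[...,2]<120)&(abs(C[...,0]-517)<90)&(abs(C[...,1]+177)<65); Q=C[m]
    c,(w,h),a=cv2.minAreaRect(Q[:,:2].astype(np.float32)); print(n,"tray",len(Q),np.round(c,1),round(w,1),round(h,1),round(a,1),np.histogram(Q[:,2],np.arange(10,100,5))[0])
to(516.5,-177,187,175.4)
E
```

```text
wrist yellow 5403 [ 513.7 -228.3] 32.9 177.8 85.8
wrist tray 25185 [ 515.5 -179.5] 80.3 131.4 85.4 [    0     0     0     0     0     0     0 11295  1301  2830    82    18
  3388  5502   702     0    38]
top yellow 687 [ 523.  -177.5] 200.3 169.3 1.1
top tray 138 [ 462.6 -170.6] 90.9 24.2 87.9 [ 0  0  0  0  0  0  0 11 18 17 13  2  1 34 41  1  0]
now [ 517.4 -174.8  229.9] yang 175.4 slide [0.0022 0.0007 0.0429] roll 0.0 F [ 0.2 -0.4 -2.3] w 8.9 t 8.6 j [-0.03  0.45 -0.4   0.   -0.72 -0.05]
```

View pics/pl_wrist.png

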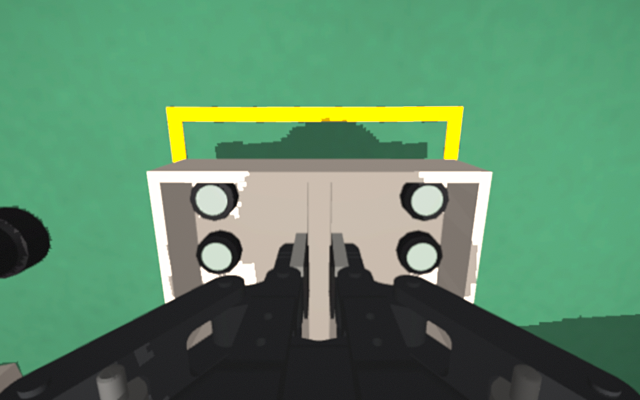

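The wrist picture shows the tray square over the outline, with the far tape at row 114 spanning columns 167–462. From it I get an outline centre of (517.5, -177), so the tray is on target. Next I'll lower it slowly.

Call:
carry_out([
  [0.001, 0, 0.01],
  [0.002, 0, 0.02],
  [0.002, 0, 0.029],
  [0.002, 0, 0.035],
  [0.002, 0, 0.038],
  [0.002, 0, 0.04],
  [0.002, 0, 0.041],
  [0.002, 0, 0.042],
], roll=[0, 0, 0, 0, 0, 0, 0, 0], claw=[0.004, 0.004, 0.004, 0.004, 0.004, 0.004, 0.004, 0.004])

```text
clock: 9.6
position: [517.1, -177.0, 187.9]
ee_rot: [-0.678, 0.735, -0.0, 0.0]
contact_force: [0.0, 0.5, -2.2]
gripper_width: 8.2
grasp_force: 61.0
```

```bash
python3 -c "
from h import *
to(517,-177,187,175.4); get_image('top'); to(517,-177,187,175.4)"
```

```text
now [ 517.1 -177.   187.9] yang 175.4 slide [0.     0.0001 0.0009] roll -0.0 F [ 0.   0.5 -2.2] w 8.2 t 9.6 j [-0.03  0.51 -0.44  0.   -0.63 -0.05]
now [ 517.  -177.   187.7] yang 175.4 slide [0.     0.     0.0007] roll -0.0 F [-0.4 -0.5 -2.4] w 8.2 t 9.65 j [-0.03  0.51 -0.44 -0.   -0.63 -0.05]
```

Not touching yet; down in half-millimetres.

Call:
carry_out([
  [0, 0, 0.0005],
  [0, 0, 0.001],
  [0, 0, 0.001],
], roll=[0, 0, 0], claw=[0.004, 0.004, 0.004])

```text
clock: 10.02
position: [517.1, -177.0, 186.9]
ee_rot: [-0.678, 0.735, -0.0, 0.0]
contact_force: [-0.5, 0.3, -1.1]
gripper_width: 8.8
grasp_force: 61.3
```

Call:
carry_out([
  [0, 0, 0.0005],
  [0, 0, 0.001],
  [0, 0, 0.001],
], roll=[0, 0, 0], claw=[0.004, 0.004, 0.004])

```text
clock: 10.4
position: [517.0, -177.0, 186.9]
ee_rot: [-0.678, 0.735, -0.0, 0.0]
contact_force: [-3.9, 0.6, 6.3]
gripper_width: 8.1
grasp_force: 62.3
```

Contact, about 9 N net. I'll ease back slightly and release.

Call:
carry_out([
  [0, 0, -0.0007],
  [0, 0, -0.0007],
  [0, 0, -0.0007],
  [0, 0, -0.0007],
  [0, 0, -0.0007],
  [0, 0, -0.01],
  [0, 0, -0.03],
  [0, 0, -0.06],
], roll=[0, 0, 0, 0, 0, 0, 0, 0], claw=[0.004, 0.012, 0.02, 0.028, 0.03, 0.03, 0.03, 0.03])

```text
clock: 11.4
position: [516.7, -177.0, 246.2]
ee_rot: [-0.678, 0.735, 0.001, -0.001]
contact_force: [1.0, 1.0, 0.2]
gripper_width: 30.3
grasp_force: 0.0
```

Call:
carry_out([
  [0, 0, -0.03],
  [0, 0, -0.08],
  [0, 0, -0.13],
  [0, 0, -0.18],
  [0, 0, -0.2],
  [0, 0, -0.2],
], roll=[0, 0, 0, 0, 0, 0], claw=[0.02, 0.01, 0, 0, 0, 0])

```text
clock: 12.15
position: [516.7, -177.0, 448.1]
ee_rot: [-0.678, 0.735, -0.002, 0.002]
contact_force: [0.1, -0.4, -0.3]
gripper_width: -0.2
grasp_force: 0.0
```

```bash
python3 - <<'E'
from h import *
s,T=pose(); p=get_image("wrist"); save(p,"w3.png"); I=p["img"].astype(int); C,ok=cloud(p,T)
m=ok&(I.min(-1)>140)&(C[...,2]>3)&(C[...,2]<60)&(abs(C[...,0]-517)<90)&(abs(C[...,1]+177)<65); Q=C[m]
c,(w,h),a=cv2.minAreaRect(Q[:,:2].astype(np.float32)); print("tray",np.round(c,1),round(w,1),round(h,1),round(a,1))
y=(I[...,0]>110)&(I[...,1]>90)&(I[...,2]<90); v,u=np.where(y); P=at_z(p,np.c_[u,v],0,T)
c,(w,h),a=cv2.minAreaRect(P[:,:2].astype(np.float32)); print("yel",np.round(c,1),round(w,1),round(h,1),round(a,1))
q=m&(C[...,2]>35); print(np.c_[C[q],np.ones(q.sum())][:, [2]].mean(), np.linalg.lstsq(np.c_[C[q][:,:2]-[517,-177],np.ones(q.sum())],C[q][:,2],rcond=None)[0])
to(517,-177,460,175.4)
E
```

```text
tray [ 518.2 -177.2] 89.0 130.2 85.5
yel [ 471.3 -123.4] 750.7 277.4 5.2
38.516619010597644 [ 4.89428871e-04 -1.62978621e-03  3.85060603e+01]
now [ 516.5 -176.9  446.1] yang 175.4 slide [ 0.     -0.0005 -0.0139] roll -0.0 F [ 0.5 -0.  -0.6] w 0.2 t 12.2 j [-0.03  0.22 -0.12 -0.   -1.23 -0.05]
```

View pics/w3.png

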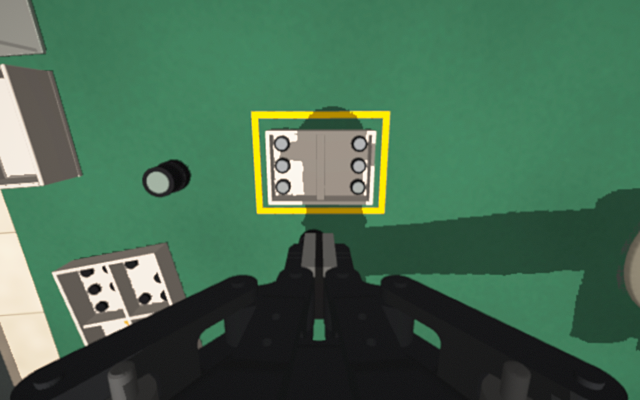

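The wrist picture shows the tray resting inside the yellow tape (250–390, 112–213). It measures centre (518,-177), 85.5°, and level. Next I'll take the closed fingers behind the cover.

Call:
carry_out([
  [-0.02, 0.001, -0.015],
  [-0.06, 0.003, -0.02],
  [-0.115, 0.006, -0.02],
  [-0.17, 0.009, -0.02],
  [-0.225, 0.012, -0.02],
  [-0.28, 0.015, -0.02],
  [-0.335, 0.018, -0.02],
  [-0.39, 0.021, -0.02],
], roll=[0, 1, 2, 3, 4, 5, 6, 7.6], claw=[0, 0, 0, 0, 0, 0, 0, 0])

```text
clock: 13.2
position: [527.0, 215.2, 463.7]
ee_rot: [-0.628, 0.779, 0.0, -0.002]
contact_force: [-0.4, -0.9, 0.6]
gripper_width: -0.1
grasp_force: 0.0
```

```bash
python3 -c "
from h import *
to(530.6,345.4,466,167.8)"
```

```text
now [527.  215.2 463.7] yang 167.7 slide [-0.128   0.0241 -0.0026] roll -0.1 F [-0.4 -0.9  0.6] w -0.1 t 13.2 j [ 0.67  0.25 -0.03 -0.   -1.29 -0.89]
```

Call:
carry_out([
  [-0.04, 0.008, 0],
  [-0.085, 0.016, 0],
  [-0.12, 0.023, 0],
  [-0.13, 0.0245, 0.005],
  [-0.13, 0.0245, 0.03],
  [-0.13, 0.0245, 0.055],
  [-0.13, 0.0245, 0.07],
  [-0.13, 0.0245, 0.07],
], roll=[0, 0, 0, 0, 0, 0, 0, 0], claw=[0, 0, 0, 0, 0, 0, 0, 0])

```text
clock: 14.2
position: [531.0, 345.1, 393.9]
ee_rot: [-0.628, 0.779, -0.0, -0.002]
contact_force: [0.7, 1.5, 0.6]
gripper_width: -0.1
grasp_force: 0.0
```

```bash
python3 - <<'E'
from h import *
to(530.6,345.4,395,167.8)
s,T=pose(); p=get_image("wrist"); save(p,"w4.png"); C,ok=cloud(p,T)
b=np.array([.211,.977]); H=np.array([511.8,258.4])
for n in("wrist","scene"):
    p=get_image(n); C,ok=cloud(p,T); h=(C[...,:2]-H)@b; a=(C[...,:2]-H)@[.977,-.211]
    m=ok&(abs(a)<80)&(C[...,2]>180)&(C[...,2]<262)&(h<62)&(h>0)
    for lo in(180,200,220,240,250):
        q=m&(C[...,2]>=lo)&(C[...,2]<lo+10); print(n,lo,q.sum(),np.median(h[q]).round(1) if q.sum() else "", np.percentile(a[q],[1,99]).round(0) if q.sum() else "")
E
```

```text
now [531.  345.1 393.9] yang 167.8 slide [-0.0002  0.0004 -0.0011] roll -0.0 F [0.7 1.5 0.6] w -0.1 t 14.2 j [ 0.83  0.41  0.01 -0.   -1.18 -1.05]
wrist 180 2082 22.9 [-78.  79.]
wrist 200 2900 30.4 [-78.  79.]
wrist 220 4119 37.8 [-78.  78.]
wrist 240 9494 46.3 [-78.  78.]
wrist 250 1194 48.0 [-79.  78.]
scene 180 28 30.3 [-57.  75.]
scene 200 24 37.5 [-42.  79.]
scene 220 25 44.7 [-18.  76.]
scene 240 33 51.1 [-3. 80.]
scene 250 39 50.8 [ 3. 78.]
```

View pics/w4.png

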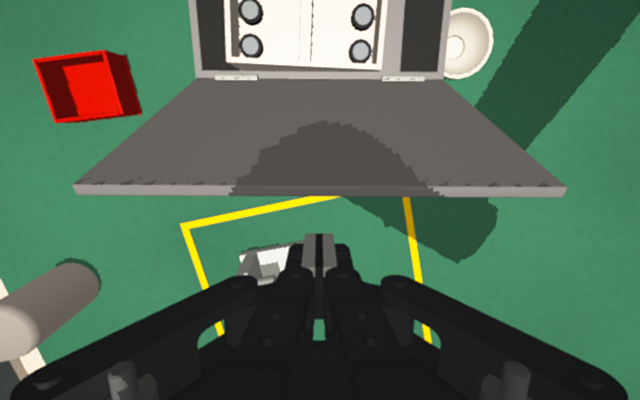

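The wrist picture shows the cover's free edge at row 190 and the fingers behind it, centred at column 320. Next I'll push the edge inward.

Call:
carry_out([
  [0.012, 0, 0],
  [0.02, 0, 0],
  [0.026, 0, 0],
  [0.034, 0, 0],
  [0.043, 0, 0],
  [0.052, 0, 0],
  [0.062, 0, 0],
  [0.072, 0, 0],
], roll=[0, 0, 0, 0, 0, 0, 0, 0], claw=[0, 0, 0, 0, 0, 0, 0, 0])

```text
clock: 15.35
position: [515.6, 274.5, 395.5]
ee_rot: [-0.628, 0.778, -0.0, -0.0]
contact_force: [0.1, 1.6, 1.0]
gripper_width: 0.2
grasp_force: 0.7
```

```bash
cat > cov.py <<'E'
from h import *
b=np.array([.211,.977]); H=np.array([511.8,258.4])
s,T=pose(); print("F",np.round(s["contact_force"],1),"h_front",round((T[:2,3]-H)@b-11,1),"tip rel",round(T[2,3]-173-118,1))
for n in("wrist","top"):
    p=get_image(n); C,ok=cloud(p,T); h=(C[...,:2]-H)@b; a=(C[...,:2]-H)@[.977,-.211]
    m=ok&(abs(a)<85)&(abs(a)>55)&(h<60)&(h>-150)&(C[...,2]>128)
    if m.sum()>20: l=np.polyfit(*((h[m],C[...,2][m]) if np.ptp(h[m])>60 else (C[...,2][m],h[m])),1); print(n,m.sum(),"h",np.percentile(h[m],[2,98]).round(),"z",np.percentile(C[...,2][m],[2,98]).round(),"fit",l.round(2))
E
python3 cov.py
```

```text
F [0.1 1.6 1. ] h_front 5.5 tip rel 104.5
wrist 13764 h [-2.  4.] z [140. 314.] fit [ 0.03 -7.81]
top 1649 h [-3. 58.] z [140. 561.] fit [  6.81 283.32]
```

Call:
carry_out([
  [0.007, 0, 0],
  [0.015, 0, 0],
  [0.028, 0, 0.002],
  [0.04, 0, 0.005],
  [0.052, 0, 0.01],
  [0.063, 0, 0.0165],
  [0.0735, 0, 0.0245],
  [0.0825, 0, 0.033],
], roll=[0, 0, 0, 0, 0, 0, 0, 0], claw=[0, 0, 0, 0, 0, 0, 0, 0])

```text
clock: 16.45
position: [498.2, 193.8, 362.3]
ee_rot: [-0.628, 0.778, -0.0, -0.0]
contact_force: [0.3, 0.2, 2.0]
gripper_width: 0.0
grasp_force: 0.6
```

```bash
python3 cov.py
```

```text
F [0.3 0.2 2. ] h_front -77.0 tip rel 71.3
wrist 15897 h [-107.  -26.] z [147. 281.] fit [ -0.85 137.51]
top 2262 h [-107.   32.] z [137. 529.] fit [  2.59 500.86]
```

Call:
carry_out([
  [0.005, 0, 0.005],
  [0.0105, 0, 0.0135],
  [0.015, 0, 0.022],
  [0.0185, 0, 0.0285],
  [0.0215, 0, 0.0345],
  [0.0235, 0, 0.04],
  [0.025, 0, 0.045],
  [0.026, 0, 0.0495],
], roll=[0, 0, 0, 0, 0, 0, 0, 0], claw=[0, 0, 0, 0, 0, 0, 0, 0])

```text
clock: 17.55
position: [492.8, 169.2, 312.9]
ee_rot: [-0.628, 0.778, -0.0, -0.0]
contact_force: [0.2, 0.8, 0.8]
gripper_width: 0.4
grasp_force: 0.4
```

Call:
carry_out([
  [0.0005, 0, 0.004],
  [0.001, 0, 0.0075],
  [0.0015, 0, 0.0105],
  [0.0015, 0, 0.013],
  [0.0015, 0, 0.0145],
  [0.0015, 0, 0.0155],
  [0.0015, 0, 0.0165],
  [0.0015, 0, 0.0165],
], roll=[0, 0, 0, 0, 0, 0, 0, 0], claw=[0, 0, 0, 0, 0, 0, 0, 0])

```text
clock: 18.55
position: [492.5, 167.9, 296.6]
ee_rot: [-0.628, 0.778, 0.0, 0.0]
contact_force: [-0.5, 0.3, 0.2]
gripper_width: 0.2
grasp_force: 0.0
```

Down a last couple of millimetres until the force tells of the box rim.

Call:
carry_out([
  [0, 0, 0.0005],
  [0, 0, 0.001],
  [0, 0, 0.0015],
  [0, 0, 0.0015],
], roll=[0, 0, 0, 0], claw=[0, 0, 0, 0])

```text
clock: 19.05
position: [492.5, 167.9, 296.4]
ee_rot: [-0.628, 0.778, -0.0, 0.0]
contact_force: [-3.3, -0.7, 8.1]
gripper_width: 0.2
grasp_force: 3.8
```

Call:
carry_out([
  [0, 0, -0.005],
  [0, 0, -0.03],
  [0, 0, -0.07],
  [0.03, 0, -0.12],
  [0.08, 0, -0.15],
  [0.12, 0, -0.15],
  [0.12, 0, -0.15],
], roll=[0, 0, 0, 0, 0, 0, 0], claw=[0, 0, 0, 0, 0, 0, 0])

```text
clock: 19.92
position: [466.2, 48.5, 445.8]
ee_rot: [-0.627, 0.779, 0.0, 0.001]
contact_force: [0.5, 0.6, -0.1]
gripper_width: -0.0
grasp_force: 0.0
```

```bash
python3 - <<'E'
from h import *
b=np.array([.211,.977]); H=np.array([511.8,258.4])
for n in("top","scene"):
    s,T=pose(); p=get_image(n); C,ok=cloud(p,T); h=(C[...,:2]-H)@b; a=(C[...,:2]-H)@[.977,-.211]
    m=ok&(abs(a)<80)&(h<-10)&(h>-130)&(C[...,2]>60)&(C[...,2]<200)
    print(n,m.sum(),np.polyfit(h[m],C[...,2][m],1).round(3),np.percentile(C[...,2][m],[2,50,98]).round(1))
    q=ok&(p["img"].min(-1)>140)&(C[...,2]>3)&(C[...,2]<60)&(abs(C[...,0]-517)<90)&(abs(C[...,1]+177)<65)
    print("tray",cv2.minAreaRect(C[q][:,:2].astype(np.float32)))
save(p,"end.png"); print(s["contact_force"])
E
```

```text
top 238 [ -0.    123.489] [119.9 123.6 127. ]
tray ((521.2667846679688, -180.8622589111328), (97.98087310791016, 139.0362091064453), 85.16728210449219)
scene 1633 [-1.0000e-03  1.2391e+02] [121.2 124.  126.8]
tray ((518.8593139648438, -176.26068115234375), (95.0860824584961, 129.50958251953125), 86.14533233642578)
[ 0.3449117   1.04841817 -0.46374937]
```

View pics/end.png

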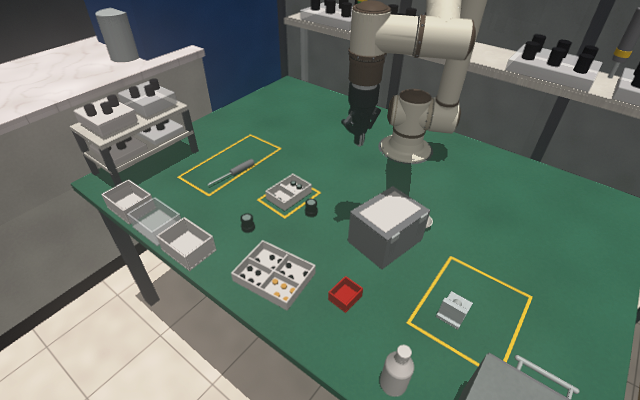

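The last picture shows the cover flat on the box (390,215) at z 123.5 with no slope, the tray in its outline (289,192), and nothing else moved.

```bash
python3 -c "
from bench import job_done
print(job_done())"
```

```text
the job is handed in; nothing more can be done
None
```

The top tray is inside the empty yellow outline, level and square (about 1 mm off centre), the box's cover is flat shut over the other two trays, and the job was handed in at about 20 s.

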